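# Mount the tube wheel and click its locking sleeve home

### The arm

A 6-joint arm with a two-finger parallel gripper is mounted at the origin on a cart in front of the work surface, level with it; the furniture and walls round the work are solid. World frame = base frame: x ahead of the robot, y to its left, z up, the work surface at z = 0. Lengths are in m, angles in rad, forces in N, time in s.
With the tool pointing down it reaches from about 0.375 to 0.9 m from the base axis. Payload 3.1 kg.
Tool frame: the origin (TCP) lies on the centre line of the jaws, within the pads' length; the fingertips stand 19 mm ahead of it and the grasp point (between the pads) is the TCP; z points along the fingers, y is the line along which they close (so a half turn about z gives the same grasp; the last joint's range is limited). The gripper opens to 85 mm and grips with 20 to 120 N. Pads are 22 mm wide; open, the fingers measure 114 mm over their backs; the gripper's body (76 mm by 85 mm) begins 54 mm behind the grasp point. The pads swing forward as they close: fully open they stand 13 mm farther back than shut.
Start: joints at [-1.47, 0.527, 1.433, -0, 1.181, -0.178], TCP at [0.173, -0.601, 0.215] pointing down, gripper open.
Joint ranges: [-3.08, 3.08], [-0.75, 2.2], [0.22, 2.44], [-1.43, 4.57], [0, 2.65], [-2.85, 2.85]. Speed limits (rad/s): [2.79, 2.79, 3.14, 3.14, 3.14, 3.14].

### API

Orientations are given as a unit quaternion [x, y, z, w].
In Python, from station import manip gives the robot as it stands.
- The arm moves only by the tool servo_tool, never from a script. Its argument "rows" is a list that holds one entry, the list of rows, each a list of 7 numbers: the turn, a rotation vector about the tool's x, y, z in degrees, then the shift along the tool's x, y, z in m, then the gripper command: -1 is shut, 1 is fully open, values between are in proportion. In form: [[[wx, wy, wz, tx, ty, tz, jaw], ...]]. A call has 1 to 8 rows; each row shifts and turns the commanded pose from where the row before left it, along the tool's axes as they then stand; what a row does not reach is not made up. A row lasts 1/12 s, in which the tool goes at most 41.7 mm and 7.16 degrees, less where a joint would pass 70% of its speed; a pose out of reach is approached as far as the arm can. A call is refused whole if a number of a shift passes 0.0417 or a number of a turn 7.16, either way. A call with a gripper value outside its range is refused whole. The fingers move at their own pace and stop on an object; "squeeze" is the grip in N (left out, the last holds). Time passes only in rows, so rows that do not move let the fingers close. It gives the time, the measured TCP pose, the force, the opening and the grip force at its end, in the units of the state.
- manip.sense(): the state, without advancing time (a new reading comes with each control period).
- manip.snapshot(name): name is "side" or "top" or "wrist"; returns the picture (480x640x3 uint8, blue, green, red); there is no depth.
- manip.camera_info(name): a dict with "K" (3x3 intrinsics, pixels), "camera_from_world" (4x4, takes a point from world to camera coordinates). Camera axes: x right, y down, z forward; pixel columns grow to the right and rows downward; lengths in m; the calibration is good to about 2 mm. A picture is of the moment at which its call begins: read the wrist's pose just before it. camera_info takes no time and is no camera call; for the wrist camera it gives the pose at the moment of the call.
- manip.sign_off(): hands the job in; it is judged then, once.
The state is a dict: "t": time; "q": joint angles; "qd": joint speeds; "tau": joint torques, N m; "tcp_pos": TCP position; "tool_rot": TCP orientation; "force": force on the tool from outside, world axes, zero at the start; "ft_torque": the same for the moment, N m; "finger_gap": opening from 0.0 (shut) to 1.0 (fully open); "gripper_force": force on a finger pad.
Only numpy, scipy, OpenCV 4.12 (cv2) and the standard library are available. Lean on these libraries where they do the work, as an engineer would, in place of code of your own. Each camera call takes 0.05 s, during which the arm holds its last target. There are 200 camera calls.

### The job

Put the blue tube wheel over the drive unit's spindle so that it sits flat on the shoulder at the bottom, then slide the orange locking sleeve down the spindle on top of it, pushing it past the sprung balls until it clicks and is fully home against the wheel's hub. Let go, and leave the other things on the bench where they stand.

Things in the scene. Friction and masses are not known exactly. Their poses are not given: they have to be found in the camera images.
- drive: White drive unit, fixed to the bench: housing 120x120x40 mm with an upright steel spindle on its centre. Origin under the housing's centre, on the bench; z up along the spindle's axis. The yaw is of no consequence to the job.
- seat (a point): Centre of the shoulder (60 mm wide aluminium disc, top 44 mm above the bench) on the spindle's axis, on which the wheel sits. From it the spindle rises 26 mm thick for 16 mm, tapers to 20 mm over the next 5 mm, and stays 20 mm thick up to its tapered tip.
- spindle_tip (a point): Top of the spindle, on its axis, 78 mm above the shoulder (122 mm above the bench). The top 10 mm taper from 20 mm to 8 mm thick.
- wheel_hub (a point): Centre of the blue tube wheel's hub, half-way up its axis; z up. The hub is a tube 44 mm wide, 40 mm tall, bored through to 29 mm (33 mm at the foot), so it passes the balls freely. Six rings for test tubes, 8 mm thick, surround its foot, 127 mm across in all; take the hub above them. It starts flat on the bench, hub up; about 150 g.
- sleeve_mid (a point): Centre of the orange locking sleeve, half-way up its axis; z up. A ribbed tube 44 mm wide, 60 mm tall, bored through to 22 mm, with 27 mm wide mouths; groove for the balls 18 mm above its foot. It starts upright, foot down, and goes on so; about 120 g. Home, its foot is on the hub: this point is 70 mm above the shoulder and the spindle's tip is 22 mm below its top.
- wash: Bystander: white plastic wash bottle with a red cap, 68 mm wide, 164 mm tall; origin under its centre. Leave it.
- glass_beaker: Bystander: clear beaker, 70 mm wide, 86 mm tall; origin under its centre. Leave it.
- brown_bottle: Bystander: brown bottle with a black cap, 65 mm wide, 140 mm tall; origin under its centre. Leave it.
- dish: Bystander: flat round dish with pink content, 91 mm wide, 14 mm tall; origin under its centre. Leave it.
- tube_wheel: The tube wheel as a whole; origin at the hub's foot, on its axis, 20 mm below point wheel_hub; z up the axis.
- sleeve: The sleeve as a whole; origin at its foot, on its axis, 30 mm below point sleeve_mid; z up the axis.
- ball_level (a point): Point on the spindle's axis, 58 mm above the shoulder, at the level of three sprung brass balls standing out to 13 mm from the axis. The sleeve's push peaks at 9 to 15 N as its foot passes them, some 16 mm above home, falls to about 3 N, and over the last 4 mm the balls click into its groove and draw it down with about 5 N; then it stops hard on the hub.

How it is judged:
By the outcome, as a careful person would: the job done as asked, in the order asked, and still so for the second after the job is handed in, with the robot touching nothing.
It also fails if it takes over 58 s, if anything falls off the work surface, if the arm or the gripper's body presses on something with over 40 N, if the wrist force passes 120 N, or if a joint passes its speed limit or range.

## Working session

There is one attempt and no reset: what is moved stays moved. The work goes in short steps, Python scripts to look and compute and a tool call to move; the robot and the scene stay as the last step left them, time stands still between calls to the robot, and variables do not carry over. Pictures are saved under pics/ and viewed, at most 10 in all, crops included, and the job is handed in when it is done.

Besides the shell and the picture viewer there is one more tool, called as name([rows], argument=value, ...), one row to a line, values as JSON. servo_tool: Moves the arm, as the interface text tells. Its arguments: {"type":"object","properties":{"rows":{"type":"array","items":{"type":"array","items":{"type":"array","items":{"type":"number"}}}},"squeeze":{"type":"number"}},"required":["rows"]}

```bash
mkdir -p pics; python3 - <<'E'
from station import manip
import cv2,numpy as np
np.set_printoptions(precision=4,suppress=True)
s=manip.sense();print(s['t'],s['tcp_pos'],s['tool_rot'],s['finger_gap'])
for n in('side','top'):
    im=manip.snapshot(n);cv2.imwrite(f'pics/{n}0.png',im);c=manip.camera_info(n);print(n,c['K'],c['camera_from_world'])
E
```

```text
0.0 [ 0.1725 -0.5999  0.2135] [ 0.9902  0.1394  0.     -0.0011] 1.0011860217965616
side [[533.2706   0.     323.0004]
 [  0.     533.2706 236.606 ]
 [  0.       0.       1.    ]] [[-0.9909 -0.1336 -0.0171  0.5335]
 [-0.0485  0.472  -0.8803  0.0742]
 [ 0.1257 -0.8714 -0.4741  1.396 ]
 [ 0.      0.      0.      1.    ]]
top [[454.0768   0.     317.7513]
 [  0.     454.0768 237.8706]
 [  0.       0.       1.    ]] [[-0.0174 -0.9998  0.003   0.0972]
 [-0.9991  0.0173 -0.0384  0.5332]
 [ 0.0384 -0.0037 -0.9993  1.1998]
 [ 0.      0.      0.      1.    ]]
```

View pics/side0.png

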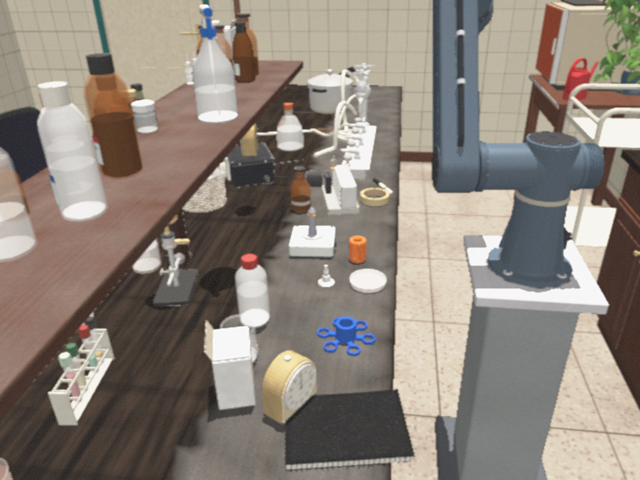

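View pics/top0.png

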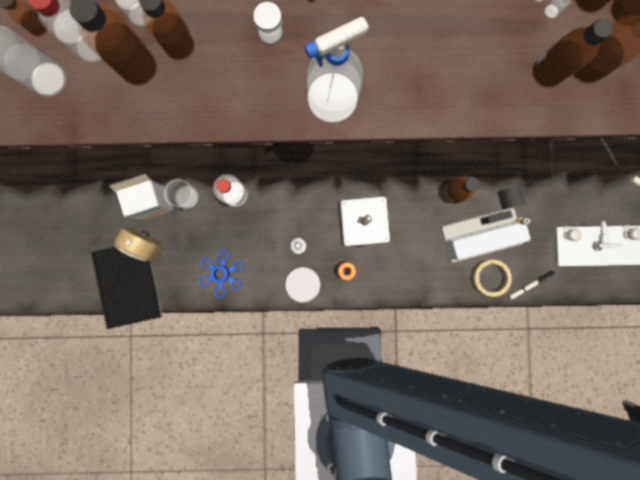

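The side view shows the blue wheel at about (345,332), the orange sleeve at (357,250) and the drive at (312,240) with its spindle tip near (312,210). The top view has the wheel at (221,273), the sleeve at (347,271) and the spindle at (365,220).

```bash
cat > h.py <<'E'
import cv2,numpy as np
np.set_printoptions(precision=4,suppress=True)
def ray(c,uv):
    T=np.array(c['camera_from_world']);R=T[:3,:3];o=-R.T@T[:3,3]
    return o,R.T@np.linalg.inv(c['K'])@np.array([*uv,1.])
def onplane(c,uv,z):
    o,d=ray(c,uv);return o+d*(z-o[2])/d[2]
def proj(c,p):
    T=np.array(c['camera_from_world']);q=np.array(c['K'])@(T[:3,:3]@p+T[:3,3]);return q[:2]/q[2]
def mask(im,col):
    h=cv2.cvtColor(im,cv2.COLOR_BGR2HSV)
    lo,hi={'blue':((105,120,60),(125,255,255)),'orange':((4,150,90),(18,255,255))}[col]
    return cv2.inRange(h,lo,hi)
def blobs(m,amin):
    n,l,s,c=cv2.connectedComponentsWithStats(m)
    return [(s[i],c[i]) for i in range(1,n) if s[i][4]>=amin]
E
python3 - <<'E'
from h import *
from station import manip
for n in('top','side'):
    im=cv2.imread(f'pics/{n}0.png');c=manip.camera_info(n)
    for col in('blue','orange'):
        for s,ce in blobs(mask(im,col),60):
            print(n,col,s,ce,*(onplane(c,ce,z) for z in(.006,.03,.06)))
    if n=='top':
        g=(im.min(2)>170).astype(np.uint8)*255;g[:,:330]=0;g[:190]=0;g[260:]=0;g[:,400:]=0
        s,ce=max(blobs(g,100),key=lambda b:b[0][4])
        ct=max(cv2.findContours(g,0,2)[0],key=cv2.contourArea);r=cv2.minAreaRect(ct);print('drive',s,r,onplane(c,r[0],.04),onplane(c,(365,219),.122))
    else: print('tip side',onplane(c,(312,208),.122))
    if n=='top':
        a=cv2.resize(im[190:310,190:400],None,fx=3.8,fy=3.8,interpolation=2)
    else:
        b=cv2.resize(im[190:360,280:400],None,fx=3.4,fy=3.4)
cv2.imwrite('pics/crop1.png',a)
E
```

```text
top blue [305  42  17  23 174] [312.8678  51.0977] [1.0429 0.0923 0.006 ] [1.0319 0.0923 0.03  ] [1.0182 0.0923 0.06  ]
top blue [326  47  23  18 151] [337.8344  57.9205] [1.0229 0.0248 0.006 ] [1.0124 0.0262 0.03  ] [0.9991 0.0278 0.06  ]
top blue [207 251  29  46 392] [220.9439 273.8316] [0.4436 0.3474 0.006 ] [0.4445 0.3423 0.03  ] [0.4456 0.336  0.06  ]
top orange [ 12   0  14  20 100] [19.11 10.1 ] [1.1691 0.8894 0.006 ] [1.1556 0.8737 0.03  ] [1.1388 0.854  0.06  ]
top orange [104   9  21  23 192] [111.8958  18.7188] [1.1412 0.6374 0.006 ] [1.1283 0.6266 0.03  ] [1.1121 0.6131 0.06  ]
top orange [614  22  26  37 416] [627.012   38.7644] [ 1.0633 -0.7643  0.006 ] [ 1.0519 -0.7473  0.03  ] [ 1.0377 -0.7261  0.06  ]
drive [ 341  197   49   49 1997] ((364.9793395996094, 220.75172424316406), (45.67501449584961, 45.675018310546875), 85.2363510131836) [ 0.5761 -0.0357  0.04  ] [ 0.5743 -0.0269  0.122 ]
side blue [200  19  16  20 166] [208.0422  30.3735] [ 2.3679 -4.5057  0.006 ] [ 2.3018 -4.3164  0.03  ] [ 2.2192 -4.0799  0.06  ]
side blue [ 317  317   59   39 1025] [345.5463 333.9854] [0.4428 0.3441 0.006 ] [0.44  0.374 0.03 ] [0.4365 0.4113 0.06  ]
side orange [537   7  24  71 851] [547.9647  39.6134] [-0.9266 -3.9016  0.006 ] [-0.8845 -3.7322  0.03  ] [-0.8317 -3.5205  0.06  ]
side orange [234  34  19  24 337] [241.9881  45.6617] [ 1.7281 -3.5125  0.006 ] [ 1.6831 -3.3559  0.03  ] [ 1.6267 -3.1602  0.06  ]
side orange [ 95  84  37  32 675] [111.363  102.2667] [ 1.9362 -1.5344  0.006 ] [ 1.8843 -1.4428  0.03  ] [ 1.8194 -1.3283  0.06  ]
side orange [292 178  14  18  98] [297.7755 185.5612] [ 0.6893 -0.4558  0.006 ] [ 0.6784 -0.3997  0.03  ] [ 0.6648 -0.3295  0.06  ]
side orange [350 236  16  27 388] [357.3428 249.0773] [ 0.4462 -0.0271  0.006 ] [0.4433 0.0149 0.03  ] [0.4396 0.0675 0.06  ]
tip side [ 0.5709 -0.0346  0.122 ]
```

View pics/crop1.png

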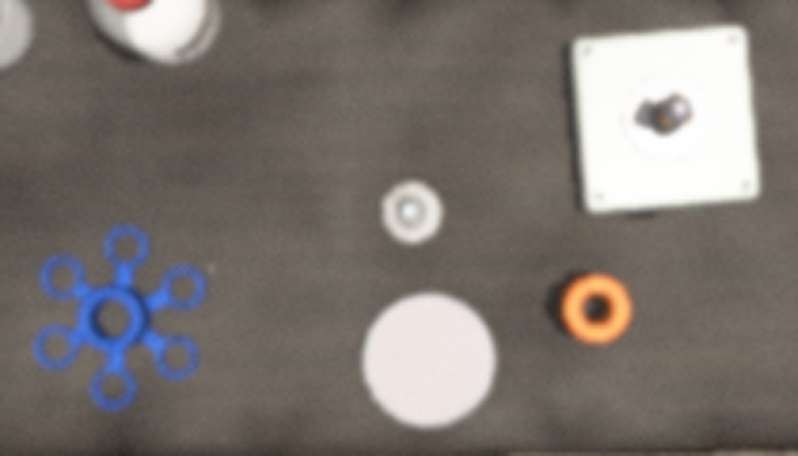

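servo_tool([
  [[0, 0, 2, 0.036, -0.01, 0, 1], [0, 0, 2, 0.036, -0.01, 0, 1], [0, 0, 2, 0.036, -0.02, 0, 1], [0, 0, 2, 0.036, -0.03, 0, 1], [0, 0, 2, 0.036, -0.04, 0, 1], [0, 0, 2, 0.036, -0.04, 0, 1], [0, 0, 2, 0.02, -0.04, 0, 1], [0, 0, 2, 0.01, -0.04, 0, 1]],
])

```text
t: 0.77
tcp_pos: [0.3688, -0.3553, 0.2143]
tool_rot: [1.0, -0.0, 0.001, 0.0]
force: [0.5, -0.5, 0.4]
finger_gap: 0.997
gripper_force: 0.0
```

servo_tool([
  [[0, 0, 0, 0, -0.04, 0, 1], [0, 0, 0, 0, -0.04, 0, 1], [0, 0, 0, 0, -0.04, 0, 1], [0, 0, 0, 0, -0.04, 0, 1], [0, 0, 0, 0, -0.04, 0, 1], [0, 0, 0, 0, -0.04, 0, 1], [0, 0, 0, 0, -0.03, 0, 1], [0, 0, 0, 0, 0, 0, 1]],
])

```text
t: 1.43
tcp_pos: [0.3642, -0.081, 0.214]
tool_rot: [1.0, 0.003, -0.002, -0.002]
force: [-0.2, -0.1, 0.0]
finger_gap: 0.999
gripper_force: 0.0
```

```bash
python3 - <<'E'
from h import *
from station import manip
c=manip.camera_info('wrist');im=manip.snapshot('wrist');cv2.imwrite('pics/w1.png',im)
print(manip.sense()['tcp_pos'],c['K'],c['camera_from_world'])
T=c['camera_from_world'];print(-T[:3,:3].T@T[:3,3])
t=manip.camera_info('top')
print('tip',onplane(t,(369.7,218.2),.122),'hub',onplane(t,(219.7,273.7),.04),'sleeve',onplane(t,(347.4,271),.06))
E
```

```text
[ 0.3657 -0.0838  0.2143] [[375.0921   0.     318.9239]
 [  0.     375.0921 235.1232]
 [  0.       0.       1.    ]] [[ 0.0055 -1.     -0.0033 -0.0825]
 [-0.9617 -0.0062  0.274   0.3121]
 [-0.274   0.0017 -0.9617  0.4777]
 [ 0.      0.      0.      1.    ]]
[ 0.4315 -0.0814  0.3737]
tip [ 0.576  -0.0384  0.122 ] hub [0.4452 0.3434 0.04  ] sleeve [0.4471 0.014  0.06  ]
```

View pics/w1.png

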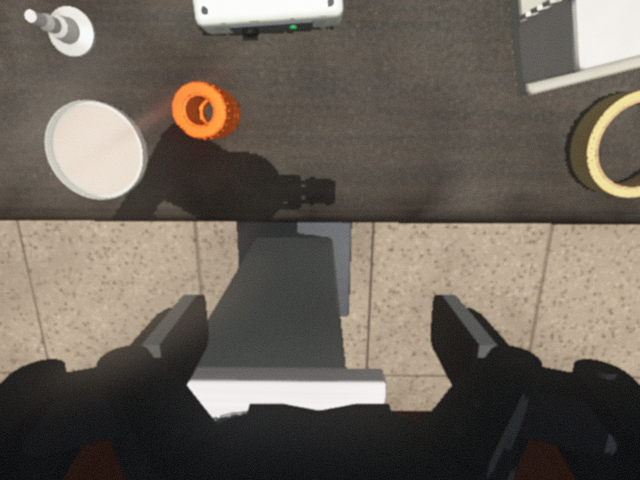

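The wrist view shows the sleeve's top ring at about (200,110), the dish at (96,149) and the edge of the drive housing along the top of the frame. Next move is to the wheel.

servo_tool([
  [[0, 0, 0, 0.02, -0.03, 0, 1], [0, 0, 0, 0.02, -0.04, 0, 1], [0, 0, 0, 0, -0.04, 0, 1], [0, 0, 0, 0, -0.04, 0, 1], [0, 0, 0, 0, -0.04, 0, 1], [0, 0, 0, 0, -0.04, 0, 1], [0, 0, 0, 0, -0.04, 0, 1], [0, 0, 0, 0, -0.04, 0, 1]],
])

```text
t: 2.15
tcp_pos: [0.4065, 0.2218, 0.2145]
tool_rot: [1.0, -0.0, 0.0, 0.0]
force: [1.1, -1.0, -1.4]
finger_gap: 1.001
gripper_force: 0.0
```

servo_tool([
  [[0, 0, 0, 0, -0.04, 0.01, 1], [0, 0, 0, 0, -0.04, 0.01, 1], [0, 0, 0, 0, -0.03, 0.01, 1], [0, 0, 0, 0, 0, 0, 1], [0, 0, 0, 0, 0, 0, 1]],
])

```text
t: 2.57
tcp_pos: [0.4059, 0.3311, 0.1834]
tool_rot: [1.0, 0.001, -0.0, 0.001]
force: [0.1, -0.2, -0.1]
finger_gap: 1.002
gripper_force: 0.0
```

```bash
python3 - <<'E'
from h import *
from station import manip
s=manip.sense();c=manip.camera_info('wrist');im=manip.snapshot('wrist');cv2.imwrite('pics/w2.png',im)
print(s['tcp_pos'],s['tool_rot'])
for b,ce in blobs(mask(im,'blue'),150): print(b,ce,onplane(c,ce,.006))
c1=c['camera_from_world']
print(proj(c,np.array([.4452,.3434,.04])))
E
```

```text
[0.4059 0.3311 0.1834] [ 1.      0.0014 -0.0005  0.0005]
[ 235   88  134  146 5023] [299.6227 162.0705] [0.4449 0.3478 0.006 ]
[303.0685 165.3007]
```

View pics/w2.png

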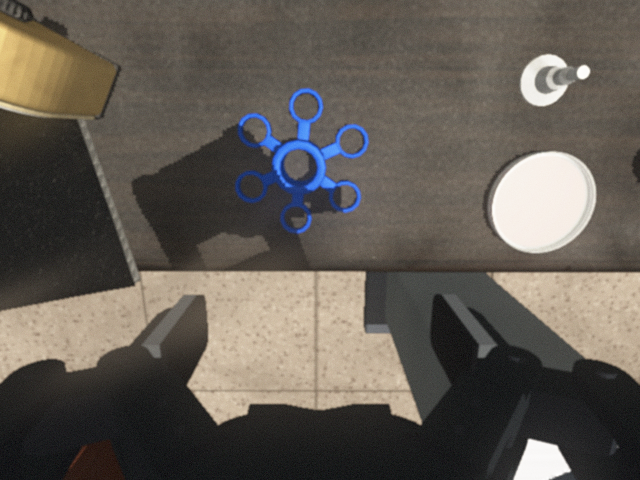

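The hub sits at about (299,166) with six rings round it, and the view is clear. I'll fit ring centres, the hub and the sleeve.

```bash
cat >> h.py <<'E'
def holes(m,amin=60):
    cs,h=cv2.findContours(m,cv2.RETR_CCOMP,cv2.CHAIN_APPROX_NONE)
    return [cv2.fitEllipse(c) for c,k in zip(cs,h[0]) if k[3]>=0 and cv2.contourArea(c)>amin]
E
python3 - <<'E'
from h import *
from station import manip
c=manip.camera_info('wrist');im=cv2.imread('pics/w2.png');m=mask(im,'blue')
hs=holes(m)
for e in hs: print('hole',e)
small=[onplane(c,e[0],.008) for e in hs if max(e[1])<40 and abs(e[0][0]-299)+abs(e[0][1]-165)>30]
print(len(small),'ring mean',np.mean(small,0))
o=cv2.morphologyEx(m,cv2.MORPH_CLOSE,np.ones((3,3)));ct=max(cv2.findContours(o,0,2)[0],key=cv2.contourArea)
f=cv2.drawContours(np.zeros_like(m),[ct],-1,255,-1)
for e in hs:
    if abs(e[0][0]-299)+abs(e[0][1]-165)>30: cv2.ellipse(f,e,0,-1)
f=cv2.morphologyEx(f,cv2.MORPH_OPEN,cv2.getStructuringElement(2,(25,25)))
for b,ce in blobs(f,100):print(b,ce,onplane(c,ce,.036))
# sleeve, from w1
T=np.array([[.0055,-1,-.0033,-.0825],[-.9617,-.0062,.274,.3121],[-.274,.0017,-.9617,.4777],[0,0,0,1]])
c1=dict(K=c['K'],camera_from_world=T);m=mask(cv2.imread('pics/w1.png'),'orange')
for e in holes(m,30):print('sleeve hole',e,onplane(c1,e[0],.058))
for b,ce in blobs(m,300):print(b,ce,onplane(c1,ce,.04))
E
```

```text
hole ((295.4550476074219, 217.31695556640625), (22.74763298034668, 23.78076934814453), 112.8628921508789)
hole ((344.317138671875, 196.05099487304688), (23.77618980407715, 24.520978927612305), 56.21223449707031)
hole ((251.0991668701172, 186.06710815429688), (22.822134017944336, 25.252300262451172), 136.1394805908203)
hole ((299.3209533691406, 164.9557647705078), (31.46006965637207, 34.42429733276367), 126.21289825439453)
hole ((351.1958923339844, 140.76284790039062), (24.798057556152344, 26.14708137512207), 16.609853744506836)
hole ((254.3572235107422, 130.05699157714844), (24.640775680541992, 26.770648956298828), 157.23089599609375)
hole ((305.58953857421875, 106.0322265625), (25.491973876953125, 27.186067581176758), 177.9869842529297)
6 ring mean [0.4436 0.346  0.008 ]
[ 271  138   55   58 2501] [298.4302 166.5078] [0.4439 0.3462 0.036 ]
sleeve hole ((208.42152404785156, 111.46240234375), (8.750059127807617, 17.406618118286133), 2.9786581993103027) [0.4439 0.0082 0.058 ]
[ 172   81   68   60 3051] [204.5765 110.6365] [0.4453 0.0165 0.04  ]
```

servo_tool([
  [[0, 0, 0, 0.02, -0.008, 0, 1], [0, 0, 0, 0.018, -0.007, 0.02, 1], [0, 0, 0, 0, 0, 0.035, 1], [0, 0, 0, 0, 0, 0.035, 1], [0, 0, 0, 0, 0, 0.03, 1], [0, 0, 0, 0, 0, 0.02, 1], [0, 0, 0, 0, 0, 0, 1], [0, 0, 0, 0, 0, 0, 1]],
])

```text
t: 3.28
tcp_pos: [0.4438, 0.3438, 0.0442]
tool_rot: [1.0, -0.001, -0.001, 0.001]
force: [0.8, 0.2, 0.6]
finger_gap: 0.998
gripper_force: 0.0
```

servo_tool([
  [[0, 0, 0, 0, -0.002, 0.006, 1], [0, 0, 0, 0, 0, 0.005, 1], [0, 0, 0, 0, 0, 0, 1], [0, 0, 0, 0, 0, 0, -0.2], [0, 0, 0, 0, 0, 0, -0.6], [0, 0, 0, 0, 0, 0, -1], [0, 0, 0, 0, 0, 0, -1], [0, 0, 0, 0, 0, 0, -1]],
], squeeze=40)

```text
t: 3.95
tcp_pos: [0.4435, 0.3478, 0.0338]
tool_rot: [1.0, 0.0, 0.0, -0.0]
force: [0.1, 0.2, 0.4]
finger_gap: 0.303
gripper_force: 0.0
```

servo_tool([
  [[0, 0, 0, 0, 0, 0, -1], [0, 0, 0, 0, 0, 0, -1], [0, 0, 0, 0, 0, 0, -1], [0, 0, 0, 0, 0, 0, -1]],
])

```text
t: 4.28
tcp_pos: [0.4434, 0.3476, 0.0335]
tool_rot: [1.0, 0.0, -0.0, 0.0]
force: [-0.3, -0.8, -0.9]
finger_gap: 0.004
gripper_force: 0.0
```

```bash
python3 - <<'E'
from h import *
from station import manip
im=manip.snapshot('wrist');cv2.imwrite('pics/w3.png',im);print(manip.sense()['finger_gap'])
E
```

```text
-0.002487692020134045
```

View pics/w3.png

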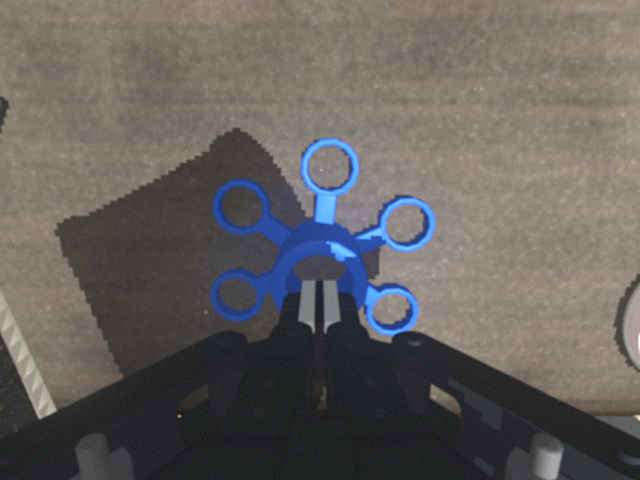

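The jaws shut completely. The fingers sit over the near side of the hub, whose centre is at about (320,265), so the hub is not between the pads. I'll measure where the wheel is now.

```bash
python3 - <<'E'
from h import *
from station import manip
c=manip.camera_info('wrist');im=cv2.imread('pics/w3.png');m=mask(im,'blue');p=manip.sense()['tcp_pos']
print('tcp px',proj(c,p),'tip',proj(c,p-[0,0,.019]), manip.sense()['tau'])
P={}
for e in holes(m,150):
    q=onplane(c,e[0],.008);print(e,q)
    P[len(P)]=q
v=list(P.values())
im=manip.snapshot('top');t=manip.camera_info('top')
w=mask(im,'blue');w[:200]=0
for b,ce in blobs(w,20):print('top',b,ce,onplane(t,ce,.01))
im=manip.snapshot('side');t=manip.camera_info('side');cv2.imwrite('pics/s2.png',cv2.resize(im[240:400,240:440],None,fx=3.5,fy=3.5))
w=mask(im,'blue');w[:200]=0
for b,ce in blobs(w,20):print('side',b,ce,onplane(t,ce,.01))
E
```

```text
tcp px [318.4481 280.8743] tip [318.4678 266.3563] [  0.0077 -43.6837  -9.377    0.0002   0.0008   0.    ]
((390.8475036621094, 308.71832275390625), (31.010486602783203, 39.279579162597656), 70.41275024414062) [0.4165 0.3083 0.008 ]
((237.30630493164062, 293.86279296875), (31.649044036865234, 40.07154846191406), 110.4861068725586) [0.4252 0.3912 0.008 ]
((340.7056579589844, 250.12918090820312), (8.391226768493652, 25.49496841430664), 116.36872100830078) [0.4499 0.3361 0.008 ]
((407.0270080566406, 227.28475952148438), (42.33879470825195, 47.24665832519531), 75.69786071777344) [0.4622 0.3024 0.008 ]
((405.38629150390625, 223.03086853027344), (37.16874313354492, 43.08824157714844), 51.410865783691406) [0.4644 0.3034 0.008 ]
((241.79129028320312, 206.18626403808594), (38.578277587890625, 43.870540618896484), 130.72964477539062) [0.4731 0.3862 0.008 ]
((329.10223388671875, 166.8477325439453), (44.123069763183594, 44.57904052734375), 43.00368118286133) [0.4927 0.3424 0.008 ]
((329.7876281738281, 173.84677124023438), (49.9100341796875, 76.56179809570312), 3.5362117290496826) [0.4893 0.3421 0.008 ]
top [218 250  19  21 131] [224.7099 263.313 ] [0.4714 0.3363 0.01  ]
side [ 317  318   59   38 1002] [345.5409 335.1287] [0.442  0.3529 0.01  ]
```

View pics/s2.png

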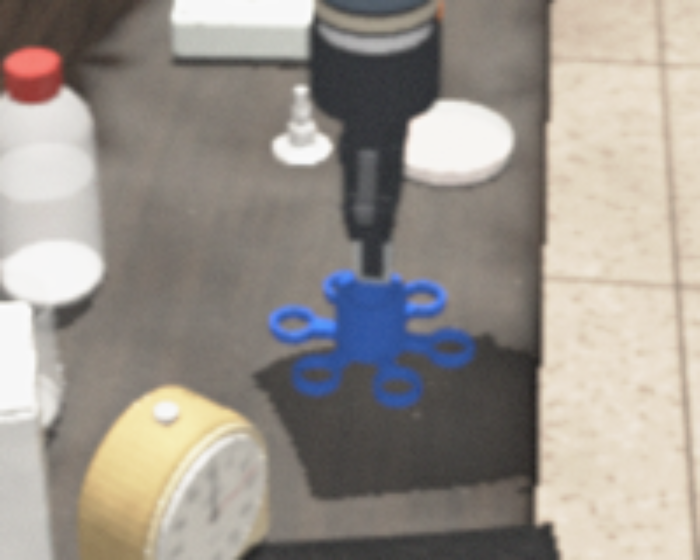

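```bash
python3 - <<'E'
from h import *
from station import manip
c=manip.camera_info('wrist');t=manip.camera_info('side');im=cv2.imread('pics/w3.png')
p=manip.sense()['tcp_pos']
for uv in((346.3,320),(346.3,316)):
    o,d=ray(t,uv);print('side tip',o+d*(p[1]-o[1])/d[1])
    o,d=ray(c,(320,281));print('wrist tip at x=tcp',o+d*(p[0]-o[0])/d[0])
for z in(0,.04):print('hub ctr px',z,proj(c,np.array([.4448,.3473,z])),proj(t,np.array([.4448,.3473,z])))
a=im[200:360,230:410];cv2.imwrite('pics/w3c.png',cv2.resize(a,None,fx=4,fy=3.7,interpolation=2))
E
```

```text
side tip [0.441  0.3476 0.0462]
wrist tip at x=tcp [0.4434 0.3469 0.0337]
side tip [0.4411 0.3476 0.0566]
wrist tip at x=tcp [0.4434 0.3469 0.0337]
hub ctr px 0 [319.105  254.5625] [344.4872 337.0661]
hub ctr px 0.04 [319.2096 283.6138] [344.5253 322.1393]
```

View pics/w3c.png

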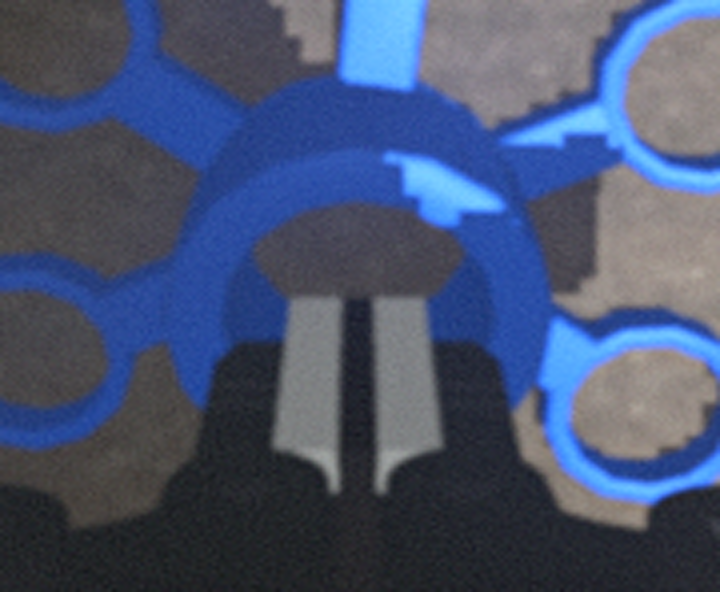

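```bash
python3 - <<'E'
from h import *
from station import manip
c=manip.camera_info('wrist');T3=np.array(c['camera_from_world'])
# w2 camera: same rotation, TCP shift
p2=np.array([.4059,.3311,.1834]);p3=manip.sense()['tcp_pos']
T2=T3.copy();T2[:3,3]=T3[:3,3]-T3[:3,:3]@(p2-p3);c2=dict(K=c['K'],camera_from_world=T2)
A2=[(251.1,186.07),(351.2,140.76)];B2=[(344.3,196.05),(254.36,130.06)]
A3=[(237.3,293.86),(406,225.2)];B3=[(390.8,308.7),(241.8,206.2)]
for z in(.008,-.004,-.012,-.02,-.03):
  print(z,[round(1e3*np.linalg.norm(onplane(k,a,z)-onplane(k,b,z)),1) for k,(a,b) in((c2,A2),(c2,B2),(c,A3),(c,B3))])
print(c['camera_from_world'],p3)
E
```

```text
0.008 [np.float64(97.1), np.float64(97.2), np.float64(96.1), np.float64(96.3)]
-0.004 [np.float64(100.6), np.float64(100.7), np.float64(102.3), np.float64(102.5)]
-0.012 [np.float64(102.9), np.float64(103.0), np.float64(106.4), np.float64(106.6)]
-0.02 [np.float64(105.2), np.float64(105.3), np.float64(110.6), np.float64(110.8)]
-0.03 [np.float64(108.1), np.float64(108.2), np.float64(115.8), np.float64(116.0)]
[[ 0.0002 -1.      0.0007  0.3473]
 [-0.9628 -0.      0.2704  0.4388]
 [-0.2704 -0.0007 -0.9628  0.3244]
 [ 0.      0.      0.      1.    ]] [0.4434 0.3476 0.0335]
```

servo_tool([
  [[0, 0, 0, 0, 0, 0, 1], [0, 0, 0, 0, 0, 0, 1], [0, 0, 0, 0, 0, 0, 1], [0, 0, 0, 0, 0, 0, 1], [0, 0, 0, 0, 0, 0, 1], [0, 0, 0, 0, 0, 0, 1], [0, 0, 0, 0, 0, 0, 1], [0, 0, 0, 0, 0, 0, 1]],
])

```text
t: 5.1
tcp_pos: [0.4434, 0.3476, 0.0335]
tool_rot: [1.0, 0.0, 0.0, -0.0]
force: [-0.1, -0.3, 0.1]
finger_gap: 0.997
gripper_force: 0.0
```

The camera heights check out to about 2 mm. Measured in both views, though, the shut fingertips stand near z = 0.045 with the TCP reported at 0.0335. The fingers are therefore about 30 mm shorter than stated, or the tool offset is that far out. I'll go lower in stages and watch the force.

servo_tool([
  [[0, 0, 0, 0.001, 0, 0.01, 1], [0, 0, 0, 0, 0, 0.008, 1], [0, 0, 0, 0, 0, 0.006, 1], [0, 0, 0, 0, 0, 0.003, 1], [0, 0, 0, 0, 0, 0, 1], [0, 0, 0, 0, 0, 0, 1]],
])

```text
t: 5.6
tcp_pos: [0.4441, 0.3475, 0.006]
tool_rot: [1.0, 0.0, -0.0, 0.0]
force: [-0.1, 0.0, -0.6]
finger_gap: 0.995
gripper_force: 0.0
```

servo_tool([
  [[0, 0, 0, 0, 0, 0.003, 1], [0, 0, 0, 0, 0, 0.003, 1], [0, 0, 0, 0, 0, 0, 1]],
])

```text
t: 5.85
tcp_pos: [0.4442, 0.3475, 0.0002]
tool_rot: [1.0, 0.0, -0.0, 0.0]
force: [-0.3, -0.0, 0.3]
finger_gap: 0.999
gripper_force: 0.0
```

servo_tool([
  [[0, 0, 0, 0, 0, 0, -0.2], [0, 0, 0, 0, 0, 0, -0.6], [0, 0, 0, 0, 0, 0, -1], [0, 0, 0, 0, 0, 0, -1], [0, 0, 0, 0, 0, 0, -1], [0, 0, 0, 0, 0, 0, -1], [0, 0, 0, 0, 0, 0, -1]],
], squeeze=40)

```text
t: 6.43
tcp_pos: [0.4445, 0.3476, 0.001]
tool_rot: [1.0, 0.0, 0.0, -0.0]
force: [-1.0, -0.7, 5.8]
finger_gap: 0.499
gripper_force: 40.7
```

servo_tool([
  [[0, 0, 0, 0, 0, -0.02, -1], [0, 0, 0, 0, 0, -0.04, -1], [0, 0, 0, 0, 0, -0.04, -1], [0, 0, 0, 0, 0.02, -0.04, -1], [0, 0, 0, 0, 0.035, -0.02, -1], [0, 0, 0, 0, 0.035, 0, -1], [0, 0, 0, 0, 0.035, 0, -1], [0, 0, 0, 0, 0.035, 0, -1]],
])

```text
t: 7.1
tcp_pos: [0.4442, 0.1878, 0.1582]
tool_rot: [1.0, 0.001, 0.001, -0.0]
force: [1.2, -0.2, -2.0]
finger_gap: 0.501
gripper_force: 41.4
```

servo_tool([
  [[0, 0, 0, 0, 0.035, 0, -1], [0, 0, 0, 0, 0.035, 0, -1], [0, 0, 0, 0, 0.035, 0, -1], [0, 0, 0, 0, 0.035, 0, -1], [0, 0, 0, 0, 0.035, 0, -1], [0, 0, 0, 0, 0.035, 0, -1], [0, 0, 0, 0, 0.015, 0, -1], [0, 0, 0, 0, 0, 0, -1]],
])

```text
t: 7.77
tcp_pos: [0.4453, -0.0393, 0.1576]
tool_rot: [1.0, -0.002, 0.001, 0.001]
force: [-0.3, 0.9, -1.0]
finger_gap: 0.5
gripper_force: 41.4
```

```bash
python3 - <<'E'
from h import *
from station import manip
s=manip.sense();c=manip.camera_info('wrist');im=manip.snapshot('wrist');cv2.imwrite('pics/w4.png',im)
print(s['tcp_pos'],s['tool_rot'],s['finger_gap'],s['gripper_force'],s['t'],proj(c,np.array([.576,-.037,.122])),proj(c,np.array([.576,-.037,.044])))
np.save('c4.npy',c['camera_from_world'])
E
```

```text
[ 0.4453 -0.0393  0.1576] [ 1.     -0.002   0.0005  0.0006] 0.5004057720758848 41.42819590866566 7.7667 [311.9723 -15.6918] [313.8807  28.8318]
```

View pics/w4.png

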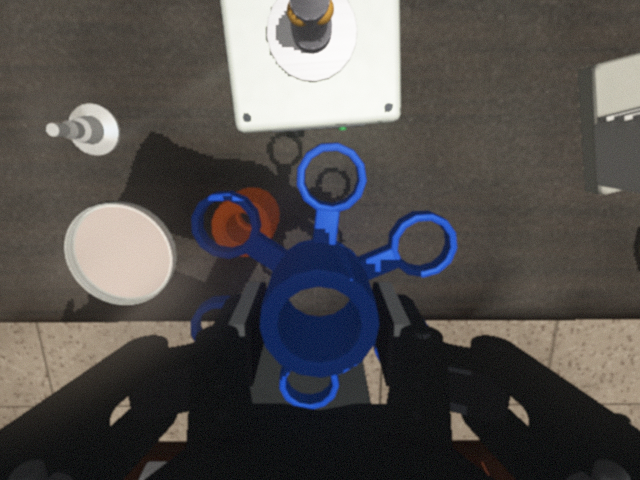

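The wheel is held level, with its hub at about (320,310). The spindle stands at (311,20) on the shoulder disc, whose centre is near (311,35). The tip is just out of frame, so I'll back off 50 mm and measure the axis.

servo_tool([
  [[0, 0, 0, -0.02, 0, 0, -1], [0, 0, 0, -0.03, 0, 0, -1], [0, 0, 0, 0, 0, 0, -1], [0, 0, 0, 0, 0, 0, -1]],
])

```text
t: 8.15
tcp_pos: [0.3921, -0.0342, 0.1574]
tool_rot: [1.0, 0.001, -0.001, -0.001]
force: [1.3, 0.3, -2.1]
finger_gap: 0.503
gripper_force: 41.4
```

```bash
python3 - <<'E'
from h import *
from station import manip
s=manip.sense();c=manip.camera_info('wrist');im=manip.snapshot('wrist');cv2.imwrite('pics/w5.png',im)
print(s['tcp_pos'],s['tool_rot'],s['t'])
np.save('c5.npy',c['camera_from_world'])
for z in(.122,.102,.044):print(proj(c,np.array([.576,-.037,z])))
top=manip.snapshot('top');cv2.imwrite('pics/top5.png',top)
a=im[0:200,210:430];cv2.imwrite('pics/w5c.png',cv2.resize(a,None,fx=3,fy=3,interpolation=2))
E
```

```text
[ 0.3921 -0.0342  0.1574] [ 1.      0.0007 -0.0014 -0.0008] 8.15
[ 325.6904 -163.3108]
[ 324.9856 -131.2384]
[323.6059 -68.4506]
```

View pics/w5c.png

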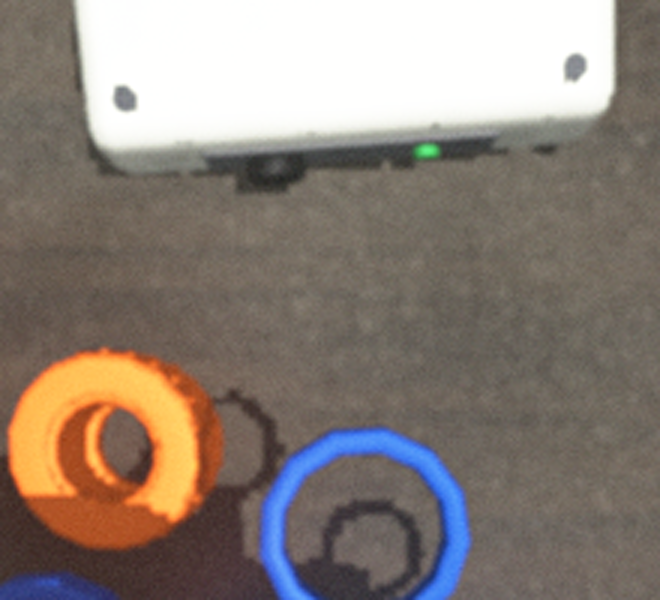

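I moved the wrong way: the camera sits ahead of the tool, so I need to go forward. This frame does give a clean view of the sleeve top at about (246,149). From here on I'll measure numerically.

servo_tool([
  [[0, 0, 0, 0.03, 0, 0, -1], [0, 0, 0, 0.04, 0, 0, -1], [0, 0, 0, 0.03, 0, 0, -1], [0, 0, 0, 0, 0, 0, -1], [0, 0, 0, 0, 0, 0, -1]],
])

```text
t: 8.67
tcp_pos: [0.4975, -0.0358, 0.1577]
tool_rot: [1.0, 0.001, 0.001, 0.0]
force: [-0.9, -0.5, -0.8]
finger_gap: 0.501
gripper_force: 41.4
```

```bash
python3 - <<'E'
from h import *
from station import manip
K=manip.camera_info('wrist')['K']
# sleeve from w5
c5=dict(K=K,camera_from_world=np.load('c5.npy'));m=mask(cv2.imread('pics/w5.png'),'orange')
for e in holes(m,100):print('sleeve hole',e)
b=max(blobs(m,500),key=lambda b:b[0][4]);print(b)
print('sleeve top ring ctr',onplane(c5,(210+105/3,450/3),.06))
s=manip.sense();c=manip.camera_info('wrist');im=manip.snapshot('wrist');cv2.imwrite('pics/w6.png',im);np.save('c6.npy',c['camera_from_world'])
print(s['tcp_pos'],s['tool_rot'],s['t'])
w=((im.min(2)>185)*255).astype(np.uint8);w[:,:150]=0;w[:,500:]=0
ct=max(cv2.findContours(w,0,2)[0],key=cv2.contourArea);print('white',cv2.boundingRect(ct),cv2.contourArea(ct),cv2.minAreaRect(ct))
h=cv2.cvtColor(im,cv2.COLOR_BGR2HSV)
br=cv2.inRange(h,(8,120,60),(28,255,255))
for q,ce in blobs(br,8):print('brass/orange',q,ce,onplane(c,ce,.102))
x,y,ww,hh=cv2.boundingRect(ct)
g=cv2.cvtColor(im,6)
for z in(.122,.102,.044):print(proj(c,np.array([.576,-.037,z])))
u0=int(proj(c,np.array([.576,-.037,.1]))[0])
for v in range(0,180,8):print(v,' '.join('%3d'%k for k in g[v,u0-52:u0+53:4]))
E
```

```text
sleeve hole ((251.69044494628906, 148.13156127929688), (16.35154151916504, 25.542259216308594), 162.460693359375)
sleeve hole ((246.85861206054688, 147.94650268554688), (49.59403610229492, 54.707359313964844), 148.0307159423828)
(array([ 212,  116,   72,   68, 2699], dtype=int32), array([245.3738, 151.9318]))
sleeve top ring ctr [0.4455 0.0152 0.06  ]
[ 0.4975 -0.0358  0.1577] [1.     0.0012 0.0012 0.0003] 8.6667
white (229, 20, 172, 175) 21909.0 ((319.27099609375, 110.92958068847656), (172.3148193359375, 170.9043731689453), 86.05481719970703)
brass/orange [311  88  13   3  22] [316.9545  88.7273] [ 0.5857 -0.0348  0.102 ]
brass/orange [329 113  11  16  41] [335.8293 120.878 ] [ 0.5691 -0.0452  0.102 ]
brass/orange [298 120  12  10  35] [302.6857 125.1143] [ 0.5668 -0.0269  0.102 ]
brass/orange [244 256   9   7  20] [247.1  259.05] [0.4886 0.0076 0.102 ]
brass/orange [240 263   6   5  14] [241.8571 264.3571] [0.4852 0.011  0.102 ]
brass/orange [222 266  35  25 235] [235.8383 277.2043] [0.4768 0.0151 0.102 ]
brass/orange [224 291   9   3  12] [228.1667 292.3333] [0.4667 0.0205 0.102 ]
[... 1919 characters left out ...]
 252 252 252 239 245 243 243
136 243 243 243 209 125 153 156 166 190 248 248 250 249 250 252 251 251 252 252 252 252 252 237 244 244 244 244
144 243 222 134 179 239 239 246 245 246 206 125 233 246 149 114 105 108 111 164 251 249 244 245 245 246 245 244
152 244 128 133 244 243 243 240 228 245 249 100 114 122 143 241 249 249 249 183 117 123 126 236 245 246 245 245
160 243 238 134 246 244 243 246 244 239 111 118 241 240 240 243 245 246 246 244 246 248 138 124 142 246 245 245
168 244 242 243 135 150 167 167 152 111 116 244 245 245 245 246 246 245 245 245 245 244 246 140 113 179 246 246
176 132 132 226 241 132 133 129 115 119 156 244 245 244 244 243 244 245 223 126 128 129 193 190 105 125 246 245
```

```bash
python3 - <<'E'
from h import *
from station import manip
K=manip.camera_info('wrist')['K'];c=dict(K=K,camera_from_world=np.load('c6.npy'));im=cv2.imread('pics/w6.png');g=cv2.cvtColor(im,6)
print('housing',onplane(c,(319.27,110.93),.04))
r=g[96:122,306:332];m=(r>175).astype(np.uint8)*255
for b,ce in blobs(m,20):print('tip?',b,ce,onplane(c,ce+[306,96],.122))
w=((im.min(2)>185)*255).astype(np.uint8)
for z,n in((.04,'h'),):
  p=[onplane(c,q,z) for q in cv2.boxPoints(((319.27,110.93),(172.3,170.9),86.05))];print([round(float(np.linalg.norm(p[i]-p[i-1])),4) for i in range(4)])
c5=dict(K=K,camera_from_world=np.load('c5.npy'));print('sleeve',onplane(c5,(246.86,147.95),.06))
E
```

```text
housing [ 0.5773 -0.0362  0.04  ]
tip? [  5   5  16  17 218] [12.2752 13.0505] [ 0.5742 -0.0355  0.122 ]
[0.1163, 0.1136, 0.1155, 0.1277]
sleeve [0.4468 0.0139 0.06  ]
```

servo_tool([
  [[0, 0, 0, 0.025, 0, 0, -1], [0, 0, 0, 0.03, 0, 0, -1], [0, 0, 0, 0.022, 0, 0, -1], [0, 0, 0, 0, 0, 0, -1], [0, 0, 0, 0, 0, 0, -1], [0, 0, 0, 0, 0, 0.015, -1], [0, 0, 0, 0, 0, 0.015, -1], [0, 0, 0, 0, 0, 0, -1]],
])

```text
t: 9.38
tcp_pos: [0.5671, -0.0349, 0.1251]
tool_rot: [1.0, 0.0, -0.004, -0.001]
force: [-0.7, 0.2, -1.2]
finger_gap: 0.502
gripper_force: 41.4
```

servo_tool([
  [[0, 0, 0, 0, 0, 0, -1], [0, 0, 0, 0, 0, 0, -1], [0, 0, 0, 0, 0, 0, -1]],
])

```text
t: 9.63
tcp_pos: [0.5717, -0.036, 0.1287]
tool_rot: [1.0, 0.0, 0.001, 0.0]
force: [1.0, -0.2, -1.3]
finger_gap: 0.501
gripper_force: 41.4
```

servo_tool([
  [[0, 0, 0, 0.003, 0, 0, -1], [0, 0, 0, 0, 0, 0.01, -1], [0, 0, 0, 0, 0, 0.01, -1], [0, 0, 0, 0, 0, 0.01, -1], [0, 0, 0, 0, 0, 0.01, -1], [0, 0, 0, 0, 0, 0, -1], [0, 0, 0, 0, 0, 0, -1], [0, 0, 0, 0, 0, 0, -1]],
])

```text
t: 10.3
tcp_pos: [0.5744, -0.0359, 0.0874]
tool_rot: [1.0, 0.0, -0.0, -0.0]
force: [0.8, -0.1, -2.3]
finger_gap: 0.499
gripper_force: 41.4
```

Clear of contact so far. The foot is at about z = 0.086, past the balls.

servo_tool([
  [[0, 0, 0, 0, 0, 0.007, -1], [0, 0, 0, 0, 0, 0.007, -1], [0, 0, 0, 0, 0, 0.007, -1], [0, 0, 0, 0, 0, 0.006, -1], [0, 0, 0, 0, 0, 0.005, -1], [0, 0, 0, 0, 0, 0.004, -1], [0, 0, 0, 0, 0, 0, -1], [0, 0, 0, 0, 0, 0, -1]],
])

```text
t: 10.97
tcp_pos: [0.5745, -0.0359, 0.0514]
tool_rot: [1.0, 0.0, -0.0, -0.0]
force: [-0.4, 0.8, -2.3]
finger_gap: 0.503
gripper_force: 41.4
```

servo_tool([
  [[0, 0, 0, 0, 0, 0.003, -1], [0, 0, 0, 0, 0, 0.002, -1], [0, 0, 0, 0, 0, 0.001, -1], [0, 0, 0, 0, 0, 0.001, -1], [0, 0, 0, 0, 0, 0, -1], [0, 0, 0, 0, 0, 0, -1]],
])

```text
t: 11.47
tcp_pos: [0.5746, -0.0359, 0.0451]
tool_rot: [1.0, 0.0, 0.0, 0.0]
force: [0.0, 0.0, 1.7]
finger_gap: 0.504
gripper_force: 41.6
```

The force turned from −2.3 to +1.7 N at z = 0.045, where seating was expected. Releasing and rising.

servo_tool([
  [[0, 0, 0, 0, 0, 0, 0.2], [0, 0, 0, 0, 0, 0, 0.5], [0, 0, 0, 0, 0, 0, 1], [0, 0, 0, 0, 0, 0, 1], [0, 0, 0, 0, 0, 0, 1], [0, 0, 0, 0, 0, 0, 1], [0, 0, 0, 0, 0, -0.01, 1], [0, 0, 0, 0, 0, -0.03, 1]],
])

```text
t: 12.13
tcp_pos: [0.5715, -0.0352, 0.082]
tool_rot: [1.0, 0.0, -0.004, -0.001]
force: [0.6, 0.4, 0.5]
finger_gap: 0.996
gripper_force: 0.0
```

servo_tool([
  [[0, 0, 0, 0, 0, -0.04, 1], [0, 0, 0, 0, 0, -0.035, 1], [0, 0, 0, -0.03, 0, -0.03, 1], [0, 0, 0, -0.04, 0, 0, 1], [0, 0, 0, -0.04, -0.015, 0, 1], [0, 0, 0, -0.035, -0.02, 0, 1], [0, 0, 0, 0, -0.015, 0, 1], [0, 0, 0, 0, 0, 0, 1]],
])

```text
t: 12.8
tcp_pos: [0.4277, 0.0159, 0.1899]
tool_rot: [1.0, 0.001, -0.001, -0.001]
force: [0.8, -0.2, -0.7]
finger_gap: 1.0
gripper_force: 0.0
```

```bash
python3 - <<'E'
from h import *
from station import manip
s=manip.sense();c=manip.camera_info('wrist');im=manip.snapshot('wrist');cv2.imwrite('pics/w7.png',im)
print(s['tcp_pos'],s['tool_rot'],s['t'],s['finger_gap'])
m=mask(im,'orange');b=max(blobs(m,300),key=lambda b:b[0][4]);print(b)
for e in holes(m,100):print('sleeve hole',e,onplane(c,e[0],.059),onplane(c,e[0],.0))
f=m.copy();print('proj',proj(c,np.array([.446,.0145,.06])))
t=manip.camera_info('side');im=manip.snapshot('side');cv2.imwrite('pics/s7.png',im)
m=mask(im,'blue');m[:180]=0
for b,ce in blobs(m,40):print('side blue',b,ce)
p=[.575,-.036]
print('side expected: hub top',proj(t,np.array([*p,.084])),'rings z.048',proj(t,np.array([*p,.048])))
# expected bounding box of seated ring plane & hub
P=[[p[0]+.0635*np.cos(a),p[1]+.0635*np.sin(a),z] for a in np.arange(0,6.3,.1) for z in(.044,.052)]+[[p[0]+.022*np.cos(a),p[1]+.022*np.sin(a),.084] for a in np.arange(0,6.3,.1)]
q=np.array([proj(t,np.array(k)) for k in P]);print('expected bbox',q.min(0),q.max(0))
E
```

```text
[0.4277 0.0159 0.1899] [ 1.      0.001  -0.0008 -0.0006] 12.8 0.9999073099622174
(array([ 291,  162,   57,   61, 2217], dtype=int32), array([317.3009, 192.9765]))
sleeve hole ((318.8268127441406, 189.39566040039062), (16.020336151123047, 21.69952964782715), 92.6810073852539) [0.4495 0.0159 0.059 ] [0.4403 0.0159 0.    ]
sleeve hole ((332.26751708984375, 182.02078247070312), (13.470187187194824, 30.012176513671875), 134.49020385742188) [0.4553 0.0055 0.059 ] [0.4473 0.0034 0.    ]
proj [320.5564 194.0702]
side blue [291 218  41  25 388] [312.6211 229.4098]
side expected: hub top [310.9744 220.297 ] rings z.048 [311.3355 231.928 ]
expected bbox [288.317  216.7477] [334.2571 244.3567]
```

The wheel's outline in the side view matches the seated position. The sleeve is at (0.446, 0.015), so I'll go down and grasp it.

servo_tool([
  [[0, 0, 0, 0.018, 0.001, 0, 1], [0, 0, 0, 0, 0, 0.03, 1], [0, 0, 0, 0, 0, 0.04, 1], [0, 0, 0, 0, 0, 0.04, 1], [0, 0, 0, 0, 0, 0.03, 1], [0, 0, 0, 0, 0, 0.02, 1], [0, 0, 0, 0, 0, 0, 1], [0, 0, 0, 0, 0, 0, 1]],
])

```text
t: 13.57
tcp_pos: [0.4501, 0.0118, 0.0283]
tool_rot: [1.0, -0.0, -0.001, -0.0]
force: [0.2, -0.2, 0.1]
finger_gap: 0.999
gripper_force: 0.0
```

servo_tool([
  [[0, 0, 0, 0, 0, 0, 1], [0, 0, 0, 0, 0, 0, 1]],
])

```text
t: 13.73
tcp_pos: [0.4509, 0.0121, 0.0305]
tool_rot: [1.0, 0.0, 0.002, 0.0]
force: [-0.2, 0.0, 0.2]
finger_gap: 1.002
gripper_force: 0.0
```

servo_tool([
  [[0, 0, 0, -0.004, -0.003, 0.008, 1], [0, 0, 0, 0, 0, 0.01, 1], [0, 0, 0, 0, 0, 0, 1], [0, 0, 0, 0, 0, 0, 1]],
])

```text
t: 14.07
tcp_pos: [0.446, 0.0154, 0.0123]
tool_rot: [1.0, 0.0, 0.001, 0.0]
force: [0.1, 0.5, -0.1]
finger_gap: 0.997
gripper_force: 0.0
```

```bash
python3 - <<'E'
from h import *
from station import manip
s=manip.sense();c=manip.camera_info('wrist');im=manip.snapshot('wrist');cv2.imwrite('pics/w8.png',im)
print(s['tcp_pos'],s['t'])
m=mask(im,'orange')
for b,ce in blobs(m,200):print(b,ce)
g=holes(m,100)
for e in g:print(e,onplane(c,e[0],.06))
print('exp',proj(c,np.array([.446,.0153,.06])))
E
```

```text
[0.446  0.0154 0.0123] 14.0667
[  255   235   125   157 14511] [317.7289 317.3843]
exp [318.9542 335.5612]
```

servo_tool([
  [[0, 0, 0, 0, 0, 0, 0.3], [0, 0, 0, 0, 0, 0, -0.2], [0, 0, 0, 0, 0, 0, -0.6], [0, 0, 0, 0, 0, 0, -1], [0, 0, 0, 0, 0, 0, -1], [0, 0, 0, 0, 0, 0, -1], [0, 0, 0, 0, 0, 0, -1], [0, 0, 0, 0, 0, 0, -1]],
], squeeze=90)

```text
t: 14.78
tcp_pos: [0.4455, 0.0155, 0.0122]
tool_rot: [1.0, 0.0, 0.001, 0.0]
force: [-1.0, -0.7, 9.4]
finger_gap: 0.486
gripper_force: 89.7
```

servo_tool([
  [[0, 0, 0, 0, 0, -0.02, -1], [0, 0, 0, 0, 0, -0.04, -1], [0, 0, 0, 0, 0, -0.04, -1], [0, 0, 0, 0, 0, -0.035, -1], [0, 0, 0, 0.01, 0, -0.01, -1], [0, 0, 0, 0.03, 0.012, 0, -1], [0, 0, 0, 0.03, 0.013, 0, -1], [0, 0, 0, 0.03, 0.013, 0, -1]],
])

```text
t: 15.45
tcp_pos: [0.5458, -0.0224, 0.157]
tool_rot: [1.0, 0.001, 0.0, 0.0]
force: [0.7, 0.3, -1.2]
finger_gap: 0.486
gripper_force: 91.5
```

servo_tool([
  [[0, 0, 0, 0.02, 0.013, 0, -1], [0, 0, 0, 0.008, 0, 0, -1], [0, 0, 0, 0, 0, 0, -1], [0, 0, 0, 0, 0, 0, -1], [0, 0, 0, 0, 0, 0, -1]],
])

```text
t: 15.87
tcp_pos: [0.5708, -0.0343, 0.1556]
tool_rot: [1.0, 0.001, -0.002, -0.001]
force: [-0.3, -0.7, -2.4]
finger_gap: 0.486
gripper_force: 91.5
```

servo_tool([
  [[0, 0, 0, 0.004, 0.001, 0, -1], [0, 0, 0, 0, 0, 0, -1], [0, 0, 0, 0, 0, 0.01, -1], [0, 0, 0, 0, 0, 0.008, -1], [0, 0, 0, 0, 0, 0.006, -1], [0, 0, 0, 0, 0, 0, -1], [0, 0, 0, 0, 0, 0, -1], [0, 0, 0, 0, 0, 0, -1]],
])

```text
t: 16.53
tcp_pos: [0.5771, -0.0363, 0.1321]
tool_rot: [1.0, 0.0, -0.0, -0.0]
force: [-0.3, 0.1, -1.0]
finger_gap: 0.489
gripper_force: 91.5
```

servo_tool([
  [[0, 0, 0, -0.0025, -0.0005, 0, -1], [0, 0, 0, 0, 0, 0.003, -1], [0, 0, 0, 0, 0, 0.003, -1], [0, 0, 0, 0, 0, 0.002, -1], [0, 0, 0, 0, 0, 0, -1], [0, 0, 0, 0, 0, 0, -1]],
])

```text
t: 17.03
tcp_pos: [0.5745, -0.0358, 0.124]
tool_rot: [1.0, 0.0, -0.0, -0.0]
force: [0.2, 0.2, -0.8]
finger_gap: 0.488
gripper_force: 91.5
```

servo_tool([
  [[0, 0, 0, 0, 0, 0.002, -1], [0, 0, 0, 0, 0, 0.002, -1], [0, 0, 0, 0, 0, 0.002, -1], [0, 0, 0, 0, 0, 0, -1], [0, 0, 0, 0, 0, 0, -1]],
])

```text
t: 17.45
tcp_pos: [0.5745, -0.0358, 0.118]
tool_rot: [1.0, 0.0, -0.0, -0.0]
force: [-0.4, -0.9, -1.5]
finger_gap: 0.489
gripper_force: 91.5
```

servo_tool([
  [[0, 0, 0, 0, 0, 0.002, -1], [0, 0, 0, 0, 0, 0.002, -1], [0, 0, 0, 0, 0, 0.002, -1], [0, 0, 0, 0, 0, 0.002, -1], [0, 0, 0, 0, 0, 0, -1]],
])

```text
t: 17.87
tcp_pos: [0.5753, -0.0356, 0.1113]
tool_rot: [1.0, 0.0, 0.001, 0.0]
force: [0.1, 0.0, 2.9]
finger_gap: 0.49
gripper_force: 91.9
```

servo_tool([
  [[0, 0, 0, 0, 0, 0.002, -1], [0, 0, 0, 0, 0, 0.002, -1], [0, 0, 0, 0, 0, 0.002, -1], [0, 0, 0, 0, 0, 0.002, -1], [0, 0, 0, 0, 0, 0, -1]],
])

```text
t: 18.28
tcp_pos: [0.5748, -0.0354, 0.1021]
tool_rot: [1.0, 0.0, 0.0, -0.0]
force: [0.7, 1.9, -0.7]
finger_gap: 0.487
gripper_force: 91.6
```

Past the peak. Now the last few millimetres.

servo_tool([
  [[0, 0, 0, 0, 0, 0.002, -1], [0, 0, 0, 0, 0, 0.002, -1], [0, 0, 0, 0, 0, 0.0015, -1], [0, 0, 0, 0, 0, 0.001, -1], [0, 0, 0, 0, 0, 0, -1], [0, 0, 0, 0, 0, 0, -1]],
])

```text
t: 18.78
tcp_pos: [0.5744, -0.0357, 0.0962]
tool_rot: [1.0, 0.0, -0.0, -0.0]
force: [-1.7, 1.4, 5.3]
finger_gap: 0.487
gripper_force: 92.5
```

servo_tool([
  [[0, 0, 0, 0, 0, 0.001, -1], [0, 0, 0, 0, 0, 0.001, -1], [0, 0, 0, 0, 0, 0, -1], [0, 0, 0, 0, 0, 0, -1]],
])

```text
t: 19.12
tcp_pos: [0.5745, -0.0357, 0.0962]
tool_rot: [1.0, 0.0, 0.0, 0.0]
force: [-4.3, 2.4, 17.4]
finger_gap: 0.487
gripper_force: 93.7
```

Hard stop: z stayed at 0.0962 while the force rose to 17 N, so the sleeve is home. Easing off, releasing and retreating.

servo_tool([
  [[0, 0, 0, 0, 0, -0.0015, -1], [0, 0, 0, 0, 0, 0, 0], [0, 0, 0, 0, 0, 0, 0.5], [0, 0, 0, 0, 0, 0, 1], [0, 0, 0, 0, 0, 0, 1], [0, 0, 0, 0, 0, 0, 1], [0, 0, 0, 0, 0, 0, 1], [0, 0, 0, 0, 0, 0, 1]],
])

```text
t: 19.78
tcp_pos: [0.5746, -0.0359, 0.095]
tool_rot: [1.0, 0.0, -0.0, -0.0]
force: [-1.1, 0.6, -0.5]
finger_gap: 0.999
gripper_force: 0.0
```

servo_tool([
  [[0, 0, 0, 0, 0, -0.01, 1], [0, 0, 0, 0, 0, -0.03, 1], [0, 0, 0, 0, 0, -0.04, 1], [0, 0, 0, 0, 0, -0.03, 1], [0, 0, 0, -0.03, 0, 0, 1], [0, 0, 0, -0.03, 0, 0, 1], [0, 0, 0, -0.02, 0, 0, 1], [0, 0, 0, 0, 0, 0, 1]],
])

```text
t: 20.45
tcp_pos: [0.4896, -0.0347, 0.2058]
tool_rot: [1.0, 0.0, -0.002, -0.001]
force: [-0.8, 1.1, 0.2]
finger_gap: 0.998
gripper_force: 0.0
```

```bash
python3 - <<'E'
from h import *
from station import manip
s=manip.sense();print(s['tcp_pos'],s['t'],s['force'],s['finger_gap'])
t=manip.camera_info('side');im=manip.snapshot('side');cv2.imwrite('pics/s9.png',im)
for col in('orange','blue'):
    m=mask(im,col);m[:170]=0
    for b,ce in blobs(m,60):print(col,b,ce)
p=[.5745,-.0357];A=np.arange(0,6.3,.1)
q=np.array([proj(t,np.array([p[0]+.022*np.cos(a),p[1]+.022*np.sin(a),z])) for a in A for z in(.084,.144)]);print('sleeve exp',q.min(0),q.max(0))
c=manip.camera_info('wrist');im=manip.snapshot('wrist');cv2.imwrite('pics/w9.png',im);m=mask(im,'orange')
for b,ce in blobs(m,300):print('wrist',b,ce)
q=np.array([proj(c,np.array([p[0]+.022*np.cos(a),p[1]+.022*np.sin(a),z])) for a in A for z in(.084,.144)]);print('exp',q.min(0),q.max(0))
E
```

```text
[ 0.4896 -0.0347  0.2058] 20.45 [-0.7676  1.0967  0.156 ] 0.9976449248561726
orange [292 180  14  16  94] [297.6277 185.4574]
orange [302 196  18  27 391] [311.1202 209.2097]
blue [291 223  41  20 335] [312.7015 230.7373]
sleeve exp [302.3254 196.9955] [319.1735 223.9989]
wrist [282  62  74  80 704] [303.1918 102.7145]
wrist [ 295   76   50   53 1060] [320.5255  98.8236]
exp [279.634   58.6186] [358.3213 142.0276]
```

The sleeve's outline (rows 196–223) matches the home position (197–224), and it meets the blue hub at row 223. The robot is clear, so I'm handing in.

```bash
python3 -c "
from station import manip
print(manip.sign_off())"
```

```text
the job is handed in; nothing more can be done
None
```

The wheel is seated on the shoulder and the sleeve is pushed past the balls to a hard stop on its hub; I let go, backed the arm clear and handed the job in at about 20.5 s, with no verdict returned.

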